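# Switch the vacuum to the filter station that holds the cup

### The job

On the filtration manifold, one station has lost its cup but its valve was left open: first shut that valve fully, lever against its stop square across the pipe. Then open the valve of the station that carries the steel cup fully, lever in line with its pipe. Leave the valve of the station with the rubber stopper shut.

Things in the scene. Friction and masses are not known exactly. Their poses are not given: they have to be found in the camera images.
- manifold: Fixed vacuum manifold, 310 x 540 mm. Origin on the table, mid line of the 3 valve stems (at y = -170, 0, +170 mm, order varies). x points from the filter heads (at x -120, up to 145 mm high) along the pipes to the 32 mm header pipe (x +100, top 71 mm high; round gauge at y -235 up to 104 mm), away from robot; y to its left. Lever along +x: open; along +y, square across: shut.
- bare_handle (a point): Point in the lever of the station with bare head (flat disc, no cup); starts 0-30 deg from open. Level black bar, 104 mm long from the vertical turning axis, 12 wide, 14 high. Point: mid bar, 75 mm out from that axis, 120 mm above table; its x axis runs along the bar to the tip. Clockwise from above opens. Hard stops at shut and open; friction about 4 N here, stays where left.
- cup_handle (a point): The same point in the like lever of the station whose head carries an open steel cup (72 mm diameter, 62 mm high). It starts shut, within 4 degrees. Same bar, axes, height, friction, turning sense and stops as bare_handle.
- plugged_handle (a point): The same point in the like lever of the station whose head is closed by a black rubber stopper (44 mm diameter, 28 mm high). It starts shut. Same bar, axes, height, friction, turning sense and stops as bare_handle.

How it is judged:
By the outcome, as a careful person would: the job done as asked, in the order asked, and still so for the second after the job is handed in, with the robot touching nothing.
It also fails if it takes over 58 s, if anything falls off the work surface, if the arm or the gripper's body presses on something with over 40 N, if the wrist force passes 120 N, or if a joint passes its speed limit or range.

### The arm

A 6-joint arm with a two-finger parallel gripper is mounted at the origin on the work surface. World frame = base frame: x ahead of the robot, y to its left, z up, the work surface at z = 0. Lengths are in m, angles in rad, forces in N, time in s.
With the tool pointing down it reaches from about 0.3 to 0.85 m from the base axis. Payload 4.2 kg.
Tool frame: the origin (TCP) lies on the centre line of the jaws, within the pads' length; the fingertips stand 19 mm ahead of it and the grasp point (between the pads) is the TCP; x points along the fingers, z is the direction in which the jaws open and shut, and the axes are right-handed (so a half turn about x gives the same grasp; the last joint's range is limited). The gripper opens to 91 mm and grips with 3 to 60 N. Pads are 32 mm wide; open, the fingers measure 118 mm over their backs; the gripper's body (76 mm by 178 mm) begins 60 mm behind the grasp point.
Start: joints at [-1.327, 0.32, 1.565, -0, 1.257, -0.02], TCP at [0.15, -0.555, 0.233] pointing down, gripper open.
Joint ranges: [-3.11, 3.11], [-0.84, 2.01], [0.21, 2.61], [-1.34, 4.49], [0.05, 2.63], [-2.56, 2.56]. Speed limits (rad/s): [2.57, 2.57, 3.14, 3.14, 3.14, 3.14].

### API

Orientations are given as [roll, pitch, yaw] about the fixed x, y, z axes, in that order (R = Rz(yaw) Ry(pitch) Rx(roll)).
In Python, from station import goto, move_l, move_j, open_gripper, close_gripper, dwell, ik, read_state, snapshot, get_calibration, PlanningError, job_done gives the robot as it stands. Calls block until the motion is done:
- goto(position, orientation): joint-space move of the TCP to a pose.
- move_l(position, v=0.15, rot=None, stop_force=None): straight line of the TCP; rot=None keeps the orientation; v is the mean speed in m/s. With stop_force (N) it stops when the force on the tool has changed by that much, and returns True; else False.
- move_j(angles): joint-space move.
- open_gripper() and close_gripper(f_grip=None): open the fingers fully, or close them until they stop; f_grip is the grip in N (None keeps the last).
- dwell(seconds).
- ik(position, orientation): joint angles nearest the present ones, or None.
- read_state(): the state.
- snapshot(name): name is "scene" or "side" or "wrist"; returns the picture (480x640x3 uint8, red, green, blue); there is no depth.
- get_calibration(name): a dict with "K" (3x3 intrinsics, pixels), "distortion" ([k1, k2, p1, p2, k3] as OpenCV has them; the pictures are not rectified), "xyz" and "rotation" of the camera in the world. Camera axes: x right, y up, looking along -z (the intrinsics and any distortion apply to the point x, -y, -z); pixel columns grow to the right and rows downward; lengths in m; the calibration is good to about 2 mm. A picture is of the moment at which its call begins: read the wrist's pose just before it. get_calibration takes no time and is no camera call; for the wrist camera it gives the pose at the moment of the call.
A pose or a line that the arm cannot do raises PlanningError and nothing moves.
- job_done(): hands the job in, once; it reports no verdict.
The state is a dict: "t": time; "qpos": joint angles; "joint_vel": joint speeds; "joint_efforts": joint torques, N m; "position": TCP position; "tool_rot": TCP orientation; "contact_force": force on the tool from outside, world axes, zero at the start; "torque": the same for the moment, N m; "width": opening from 0.0 (shut) to 1.0 (fully open).
Only numpy, scipy, OpenCV 4.12 (cv2) and the standard library are available. Lean on these libraries where they do the work, as an engineer would, in place of code of your own. Each camera call takes 0.05 s, during which the arm holds its last target.

## Working session

There is one attempt and no reset: what is moved stays moved. The work goes in short steps, each a Python script; the robot and the scene stay as the last script left them, time stands still between calls to the robot, and variables do not carry over. Pictures are saved under pics/ and viewed, and the job is handed in when it is done.

```bash
mkdir -p pics; ls; python3 - <<'E'
from station import *
import cv2
s=read_state(); print(s['t'],s['position'],s['tool_rot'])
for n in ("scene","side"):
    c=get_calibration(n); print(n,c)
    cv2.imwrite(f"pics/{n}0.png",snapshot(n)[:,:,::-1])
E
```

```text
pics
0.0 [ 0.14980595 -0.55466255  0.23211516] [3.12481101 1.56902284 1.81781606]
scene {'K': array([[527.05319624,   0.        , 313.89562436],
       [  0.        , 527.05319624, 247.17160487],
       [  0.        ,   0.        ,   1.        ]]), 'distortion': array([-0.0533797,  0.       ,  0.       ,  0.       ,  0.       ]), 'xyz': array([ 0.99336443, -0.11944354,  0.74724843]), 'rotation': array([0.65211849, 0.00687544, 1.12725307])}
side {'K': array([[591.10764456,   0.        , 320.55853165],
       [  0.        , 591.10764456, 234.24689007],
       [  0.        ,   0.        ,   1.        ]]), 'distortion': array([-0.05872065,  0.        ,  0.        ,  0.        ,  0.        ]), 'xyz': array([0.43453021, 0.5742684 , 0.72816498]), 'rotation': array([ 0.64879771,  0.00376667, -2.9387801 ])}
```

View pics/scene0.png

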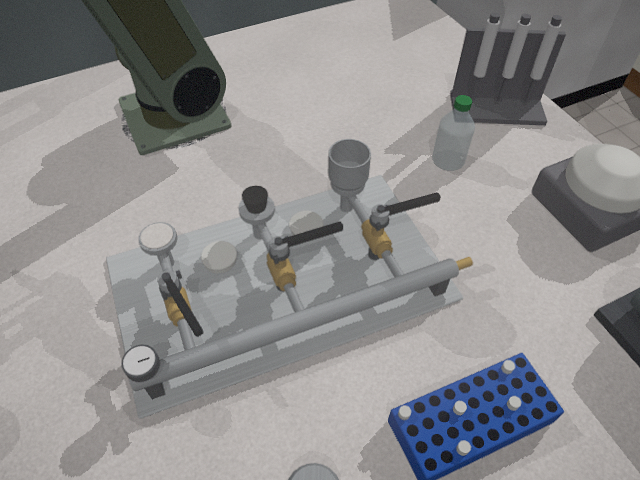

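View pics/side0.png

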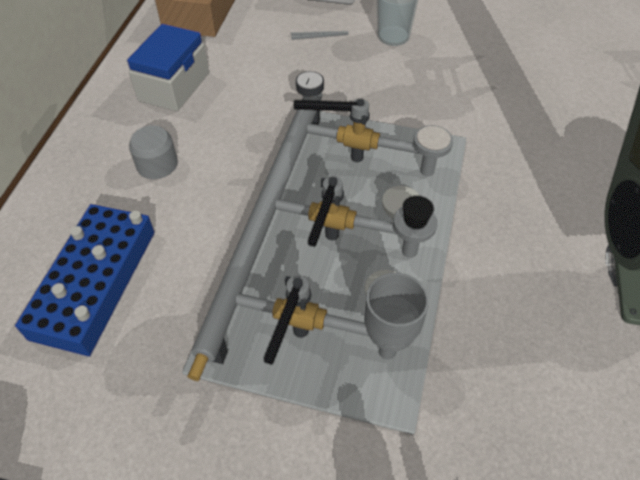

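The scene view shows the bare head at (157,237), its lever from about (170,285) to (200,332). The stopper is in the middle at (255,200), and the cup is at (348,165). Next I'll segment the black levers in both views.

```bash
cat > h.py <<'E'
import numpy as np, cv2
from scipy.spatial.transform import Rotation as R
from station import *
def cam(n):
    c=get_calibration(n); return c
def Rm(c):
    r=np.array(c['rotation']); return R.from_euler('xyz',r).as_matrix()
def ray(c,uv):
    p=cv2.undistortPoints(np.array([[uv]],float),c['K'],c['distortion'])[0,0]
    d=Rm(c)@np.array([p[0],-p[1],-1.0]); return np.array(c['xyz']),d/np.linalg.norm(d)
def plane(c,uv,z):
    o,d=ray(c,uv); return o+d*(z-o[2])/d[2]
def proj(c,P):
    q=Rm(c).T@(np.array(P)-c['xyz']); q=np.array([q[0],-q[1],-q[2]])
    return cv2.projectPoints(q[None],np.zeros(3),np.zeros(3),c['K'],c['distortion'])[0][0,0]
def tri(c1,u1,c2,u2):
    o1,d1=ray(c1,u1);o2,d2=ray(c2,u2)
    A=np.stack([d1,-d2],1); t=np.linalg.lstsq(A,o2-o1,rcond=None)[0]
    a=o1+t[0]*d1;b=o2+t[1]*d2; return (a+b)/2,np.linalg.norm(a-b)
E
python3 - <<'E'
from h import *
for n,(x0,y0,x1,y1) in {"scene":(110,130,470,410),"side":(180,60,470,440)}.items():
    im=cv2.imread(f"pics/{n}0.png")
    m=(im.max(2)<45).astype(np.uint8)
    k,l,st,ce=cv2.connectedComponentsWithStats(m)
    for i in range(1,k):
        x,y,w,h,a=st[i]
        if a>60 and x0<x<x1 and y0<y<y1:
            r=cv2.minAreaRect(np.argwhere(l==i)[:,::-1].astype(np.float32))
            print(n,a,ce[i].round(1),np.round(cv2.boxPoints(r)).tolist())
    f=2.2 if n=="scene" else 1.55
    cv2.imwrite(f"pics/{n}0c.png",cv2.resize(im[y0:y1,x0:x1],None,fx=f,fy=f,interpolation=cv2.INTER_CUBIC)[:600,:800])
E
```

```text
side 487 [323.4 105.1] [[295.0, 111.0], [295.0, 99.0], [357.0, 102.0], [357.0, 114.0]]
side 492 [321.4 215.2] [[307.0, 243.0], [327.0, 184.0], [337.0, 187.0], [317.0, 246.0]]
side 726 [416.8 211.4] [[403.0, 197.0], [432.0, 197.0], [432.0, 227.0], [403.0, 227.0]]
side 722 [281.9 325.4] [[263.0, 360.0], [291.0, 285.0], [302.0, 289.0], [274.0, 364.0]]
side 69 [222.8 351. ] [[218.0, 357.0], [223.0, 342.0], [228.0, 344.0], [223.0, 359.0]]
```

View pics/scene0c.png

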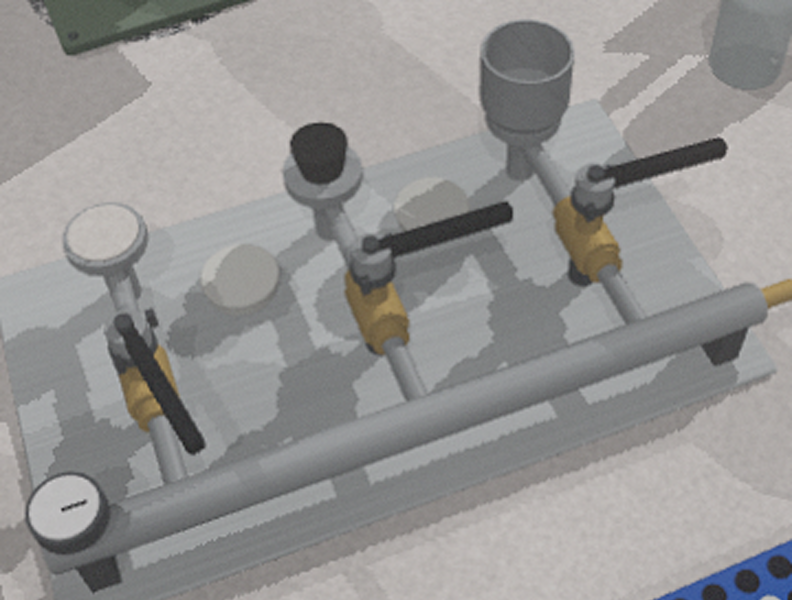

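View pics/side0c.png

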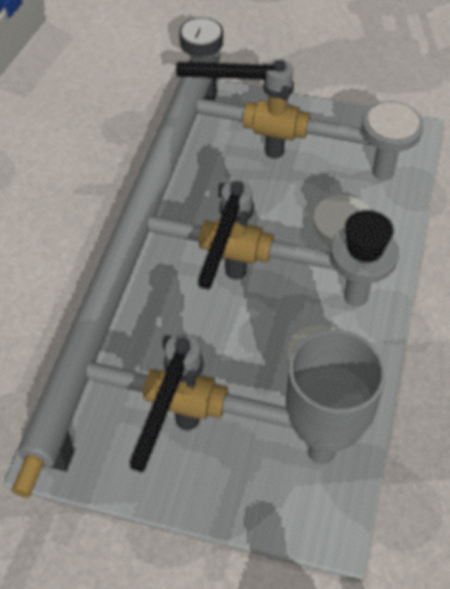

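```bash
python3 - <<'E'
from h import *
cs,cd=cam("scene"),cam("side")
def bars(n,th,box):
    x0,y0,x1,y1=box
    im=cv2.imread(f"pics/{n}0.png"); m=(im.max(2)<th).astype(np.uint8)
    k,l,st,ce=cv2.connectedComponentsWithStats(m); out=[]
    for i in range(1,k):
        x,y,w,h,a=st[i]
        if a>150 and x0<x<x1 and y0<y<y1:
            b=cv2.boxPoints(cv2.minAreaRect(np.argwhere(l==i)[:,::-1].astype(np.float32)))
            e=[np.linalg.norm(b[1]-b[0]),np.linalg.norm(b[2]-b[1])]
            A,B=((b[0]+b[1])/2,(b[2]+b[3])/2) if e[0]<e[1] else ((b[1]+b[2])/2,(b[3]+b[0])/2)
            out.append((A,B)); print(n,th,a,A.round(1),B.round(1),np.round(e,1))
    return out
for th in (60,70): bars("scene",th,(110,130,470,410))
# manual: bar mid lines scene (crop coordinates/2.2+offset), side
S=lambda x,y:(x/2.2+110,y/2.2+130)
sc=dict(bare=(S(122,322),S(197,445)),plug=(S(370,245),S(508,212)),cup=(S(595,174),S(722,148)))
sd=dict(bare=((357,106),(295,105)),plug=((332,186),(312,244)),cup=((296.5,287),(268.5,362)))
for k in sc:
    P=[plane(cs,p,.12) for p in sc[k]]+[plane(cd,p,.12) for p in sd[k]]
    T=[tri(cs,a,cd,b) for a,b in zip(sc[k],sd[k])]
    print(k,[p[:2].round(3) for p in P],[(t[0].round(3),round(t[1],4)) for t in T])
# heads: gauge top
g=tri(cs,S(68,507),cd,(310,82)); print("gauge",g)
E
```

```text
scene 60 207 [439.1 196.2] [385.2 210.9] [55.8  8.5]
scene 60 474 [342.  224.9] [283.3 243.1] [61.4  8.9]
scene 60 443 [166.9 279.8] [199.4 334.4] [ 8.6 63.5]
scene 70 535 [254. 186.] [254. 212.] [24. 26.]
scene 70 464 [439.3 196.1] [378.5 212.7] [63.1  8.8]
scene 70 553 [342.1 225.3] [275.7 245.2] [69.3  9.2]
scene 70 553 [165.9 278.8] [198.  335.3] [11.7 65. ]
scene 70 154 [161.3 364.1] [131.  381.3] [34.9 12.2]
scene 70 190 [163.1 388.2] [146.8 393.6] [17.1 12.3]
bare [array([ 0.514, -0.134]), array([ 0.622, -0.117]), array([ 0.525, -0.133]), array([ 0.619, -0.116])] [(array([ 0.522, -0.132,  0.125]), np.float64(0.0079)), (array([ 0.62 , -0.118,  0.118]), np.float64(0.0011))]
plug [array([0.526, 0.038]), array([0.541, 0.137]), array([0.531, 0.038]), array([0.537, 0.14 ])] [(array([0.529, 0.039, 0.122]), np.float64(0.0039)), (array([0.538, 0.138, 0.117]), np.float64(0.0005))]
cup [array([0.536, 0.21 ]), array([0.554, 0.307]), array([0.542, 0.207]), array([0.551, 0.309])] [(array([0.54 , 0.209, 0.124]), np.float64(0.003)), (array([0.552, 0.308, 0.117]), np.float64(0.0015))]
gauge (array([ 0.61510634, -0.20280926,  0.09742458]), np.float64(0.0008178687684032689))
```

The three stems lie on a line, with the manifold yaw about -3.4°, and the gauge position agrees. I'll check IK along both arcs.

```bash
cat >> h.py <<'E'
import warnings; warnings.filterwarnings("ignore")
YAW=np.radians(-3.4); O=np.array([.530,.0385])
def stem(k): return O+.17*k*np.array([-np.sin(YAW),np.cos(YAW)])
def rot(phi,flip=0):
    t=np.array([-np.sin(phi),np.cos(phi),0])*(-1 if flip else 1); x=np.array([0,0,-1.])
    return R.from_matrix(np.stack([x,np.cross(t,x),t],1)).as_euler('xyz')
def hp(k,phi,z=.128,r=.075):
    s=stem(k); return [s[0]+r*np.cos(phi),s[1]+r*np.sin(phi),z]
E
python3 - <<'E'
from h import *
for k,a in ((-1,(9,30,60,87)),(1,(84,60,30,-3.4))):
  for f in (0,1):
    for d in a:
      for z in (.128,.2):
        q=ik(hp(k,np.radians(d),z),rot(np.radians(d),f)); print(k,f,d,z,None if q is None else np.round(q,2))
E
```

```text
-1 0 9 0.128 [-0.22  0.45  1.64  0.    1.05 -1.95]
-1 0 9 0.2 [-0.22  0.39  1.54  0.    1.21 -1.95]
-1 0 30 0.128 [-0.18  0.43  1.68  0.    1.04 -2.27]
-1 0 30 0.2 [-0.18  0.37  1.58  0.    1.2  -2.27]
-1 0 60 0.128 None
-1 0 60 0.2 None
-1 0 87 0.128 None
-1 0 87 0.2 None
-1 1 9 0.128 [-0.22  0.45  1.64  0.    1.05  1.2 ]
-1 1 9 0.2 [-0.22  0.39  1.54  0.    1.21  1.2 ]
-1 1 30 0.128 [-0.18  0.43  1.68 -0.    1.04  0.87]
-1 1 30 0.2 [-0.18  0.37  1.58  0.    1.2   0.87]
-1 1 60 0.128 [-0.14  0.38  1.75 -0.    1.01  0.38]
-1 1 60 0.2 [-0.14  0.32  1.65 -0.    1.17  0.38]
-1 1 87 0.128 [-0.13  0.34  1.83 -0.    0.98 -0.08]
-1 1 87 0.2 [-0.13  0.27  1.73  0.    1.15 -0.08]
1 0 84 0.128 None
1 0 84 0.2 None
1 0 60 0.128 [ 0.42  0.5   1.56 -0.    1.09 -2.19]
1 0 60 0.2 [ 0.42  0.44  1.46 -0.    1.24 -2.19]
1 0 30 0.128 [ 0.37  0.52  1.52 -0.    1.1  -1.73]
1 0 30 0.2 [ 0.37  0.46  1.42 -0.    1.26 -1.73]
1 0 -3.4 0.128 [ 0.3   0.51  1.54 -0.    1.1  -1.21]
1 0 -3.4 0.2 [ 0.3   0.45  1.44 -0.    1.25 -1.21]
1 1 84 0.128 [ 0.46  0.46  1.62 -0.    1.06  0.56]
1 1 84 0.2 [ 0.46  0.41  1.52 -0.    1.22  0.56]
1 1 60 0.128 [ 0.42  0.5   1.56 -0.    1.09  0.95]
1 1 60 0.2 [ 0.42  0.44  1.46 -0.    1.24  0.95]
1 1 30 0.128 [ 0.37  0.52  1.52 -0.    1.1   1.42]
1 1 30 0.2 [ 0.37  0.46  1.42 -0.    1.26  1.42]
1 1 -3.4 0.128 [ 0.3   0.51  1.54 -0.    1.1   1.93]
1 1 -3.4 0.2 [ 0.3   0.45  1.44 -0.    1.25  1.93]
```

```bash
python3 - <<'E'
from h import *
d=np.radians(9)
goto(hp(-1,d,.26),rot(d,1))
s=read_state(); c=get_calibration("wrist"); im=snapshot("wrist")
print(s['t'],s['position'],s['contact_force'])
for r in (0,.03,.104): print(proj(c,hp(-1,d,.127,r)).round(1))
for k in (0,): 
  for r in (0,.104): print(proj(c,hp(k,YAW+np.pi/2,.127,r)).round(1))
cv2.imwrite("pics/w1.png",im[:,:,::-1]); np.save("w1.npy",np.array([c],dtype=object),allow_pickle=True)
E
```

```text
2.325 [ 0.59374773 -0.12038388  0.25997207] [-0.33686595 -0.0400959   0.42636594]
[318.7 335. ]
[318.5 296.9]
[318.1 193.4]
[ 91.3 287.4]
[-34.5 257.5]
```

View pics/w1.png

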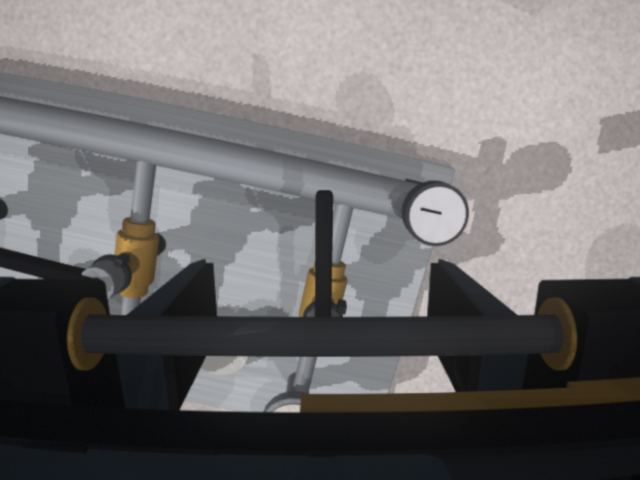

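```bash
python3 - <<'E'
from h import *
c=get_calibration("wrist"); print(c['K'][0],c['distortion'],c['xyz'],c['rotation'])
im=cv2.imread("pics/w1.png"); cv2.imwrite("pics/w1c.png",cv2.resize(im[180:340,0:360],None,fx=2.2,fy=2.2,interpolation=cv2.INTER_CUBIC))
ex=np.array([np.cos(YAW),np.sin(YAW)]);ey=np.array([-ex[1],ex[0]])
def W(x,y,z): 
    p=O+x*ex+y*ey; return [*p,z]
print("gauge",proj(c,W(.1,-.235,.104)),plane(c,(437,213),.104))
print("bar tip",plane(c,(324,191),.127),"bar at 300",plane(c,(323.5,300),.127))
print("header",[proj(c,W(.1,y,.071)).round(1) for y in (-.2,-.1,0,.05)])
print("plug bar",plane(c,(0,250),.127),plane(c,(85,270),.127))
E
```

```text
[428.08860704   0.         321.58049545] [-0.10327535  0.          0.          0.          0.        ] [ 0.66379878 -0.11042874  0.41139667] [-0.2514979  -0.00171376 -1.41608334]
gauge [433.62896333 216.27008311] [ 0.61868152 -0.20397537  0.104     ]
bar tip [ 0.6248452 -0.1186316  0.127    ] bar at 300 [ 0.54774837 -0.13040706  0.127     ]
header [array([381.7, 199. ]), array([259.3, 172.6]), array([136.9, 147.1]), array([ 78. , 135.3])]
plug bar [0.54711759 0.11146837 0.127     ] [0.54275912 0.04341265 0.127     ]
```

View pics/w1c.png

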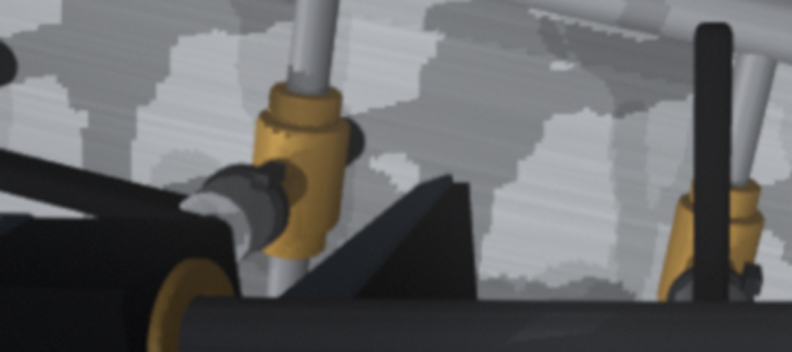

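The wrist view puts the bare lever at 8.7° with its tip at (0.625, -0.119), within about 3 mm of the scene estimate. Next I'll grasp it lightly and turn it shut.

```bash
sed -i 's/O=np.array(\[.530,.0385\])/O=np.array([.5315,.0375])/' h.py; cat >> h.py <<'E'
def arc(k,a0,a1,step=8,v=.07,stop=None,z=.128,r=.075):
    n=max(1,int(np.ceil(abs(a1-a0)/step)))
    for a in np.linspace(a0,a1,n+1)[1:]:
        p=np.radians(a); h=move_l(hp(k,p,z,r),v=v,rot=rot(p,1),stop_force=stop)
        s=read_state(); print(round(a,1),h,s['position'].round(4),s['contact_force'].round(1),round(s['t'],2),flush=True)
        if h: return a
    return None
E
python3 - <<'E'
from h import *
d=np.radians(8.8)
print(move_l(hp(-1,d,.128),v=.15,rot=rot(d,1),stop_force=12))
close_gripper(6)
s=read_state(); print(s['t'],s['position'],s['contact_force'],s['width'])
arc(-1,8.8,32,stop=25)
E
```

```text
False
4.5917 [ 0.59561748 -0.12094987  0.12800064] [ 0.25169376 -1.35751105 -0.52127132] 0.13343247602693167
16.5 False [ 0.5932 -0.1105  0.128 ] [0.1 0.4 0.1] 4.88
24.3 False [ 0.5897 -0.1013  0.128 ] [-0.3  1.   0.4] 5.17
32.0 False [ 0.5849 -0.0925  0.128 ] [-0.1  1.  -0.9] 5.47
```

```bash
python3 - <<'E'
from h import *
cv2.imwrite("pics/sd2.png",snapshot("side")[:,:,::-1]); print(read_state()['width'])
E
```

```text
0.13077201730244375
```

View pics/sd2.png

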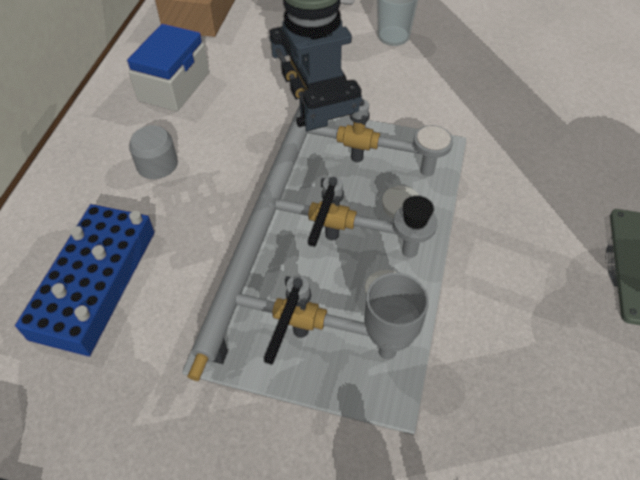

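The fingers hold the bar (width 12 mm) and the other levers haven't moved. I'll continue to the stop.

```bash
python3 - <<'E'
from h import *
if arc(-1,32,80,stop=25) is None:
    arc(-1,80,94,step=1.5,v=.03,stop=12)
s=read_state(); print(s['width'],s['t'],s['contact_force'],s['torque'])
E
```

```text
40.0 False [ 0.5787 -0.084   0.128 ] [-1.7  1.2 -0.1] 5.82
48.0 False [ 0.5713 -0.0764  0.128 ] [-2.1  1.8  1.2] 6.12
56.0 False [ 0.5631 -0.0701  0.128 ] [-3.4  0.9  1.1] 6.42
64.0 False [ 0.5541 -0.0649  0.128 ] [-2.5  0.4  1.2] 6.72
72.0 False [ 0.5445 -0.0611  0.128 ] [-2.1 -0.1  1.1] 7.02
80.0 False [ 0.5343 -0.0585  0.128 ] [-2.4  0.1  0.7] 7.32
81.4 False [ 0.5333 -0.0584  0.1281] [ 0.3 -1.9 -0.3] 7.57
82.8 False [ 0.5312 -0.058   0.1281] [ 0.4 -1.7  0.2] 7.82
84.2 False [ 0.5291 -0.0577  0.1281] [ 0.5 -2.6 -0.1] 8.07
85.6 False [ 0.5272 -0.0575  0.128 ] [ 0.2 -1.4 -0.3] 8.32
87.0 False [ 0.5253 -0.0574  0.128 ] [ 0.2 -1.9  0.6] 8.57
88.4 False [ 0.5248 -0.0574  0.1281] [ 4.9 -1.2 -2.9] 8.82
89.8 False [ 0.5246 -0.0576  0.1282] [ 8.4 -2.7 -6. ] 9.07
91.2 False [ 0.5244 -0.0578  0.1283] [12.6 -2.  -9.8] 9.32
92.6 False [ 0.5226 -0.058   0.1283] [12.3 -2.9 -9.3] 9.57
94.0 False [ 0.521  -0.0583  0.1284] [12.7 -4.1 -8.3] 9.82
0.2482471907486308 9.8167 [12.74990152 -4.0929595  -8.29430475] [-0.90848394 -2.20749375 -0.20699124]
```

The lever met its stop at about 87° (reaction of 12 N). I'll back off to neutral, release, lift and check.

```bash
python3 - <<'E'
from h import *
p=np.radians(87)
move_l(hp(-1,p,.128),v=.05,rot=rot(p,1))
s=read_state(); print(s['width'],s['contact_force'])
open_gripper()
move_l(hp(-1,p,.24),v=.2)
p=np.radians(83.5)
goto(hp(1,p,.26),rot(p,1))
print(read_state()['t'])
for n in ("scene","side","wrist"):
    cv2.imwrite(f"pics/{n}3.png",snapshot(n)[:,:,::-1])
im=cv2.imread("pics/side3.png"); cv2.imwrite("pics/side3c.png",cv2.resize(im[60:280,230:480],None,fx=2.6,fy=2.6,interpolation=cv2.INTER_CUBIC))
E
```

```text
0.13466024045739364 [ 0.57468199 -2.64406238  1.82057511]
13.3833
```

View pics/scene3.png

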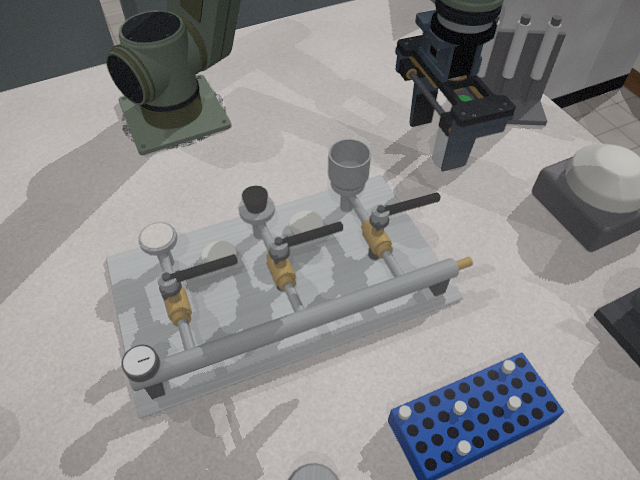

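View pics/side3c.png

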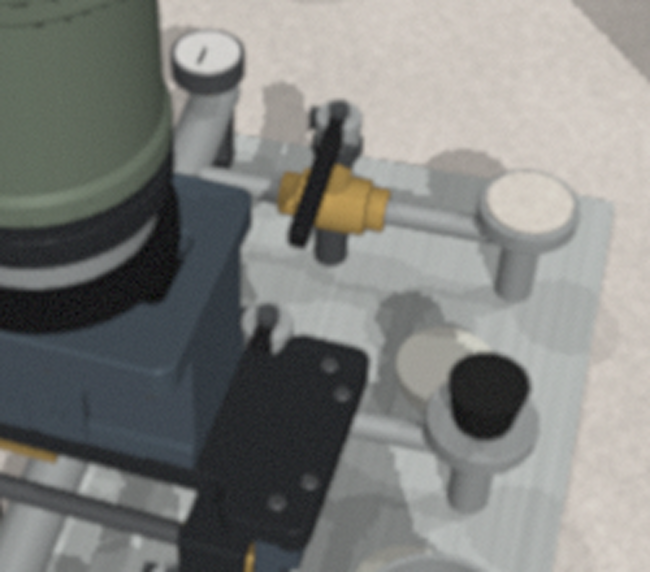

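View pics/wrist3.png

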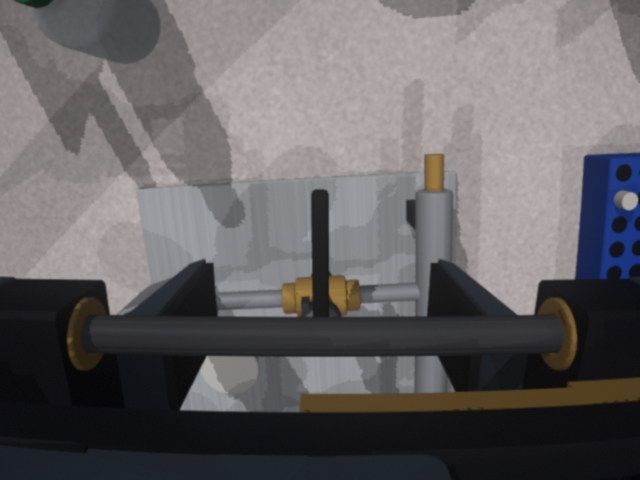

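The bare lever now runs (175,275)→(236,260) in the scene view, parallel to the plugged one. I'll check its angle numerically.

```bash
cat >> h.py <<'E'
def barangles(im,c,th=70,box=(110,130,470,410)):
    x0,y0,x1,y1=box; out=[]
    m=(im.max(2)<th).astype(np.uint8); k,l,st,ce=cv2.connectedComponentsWithStats(m)
    for i in range(1,k):
        x,y,w,h,a=st[i]
        if a>150 and x0<x<x1 and y0<y<y1:
            pts=np.argwhere(l==i)[:,::-1].astype(np.float32)
            (w1,h1)=cv2.minAreaRect(pts)[1]
            if max(w1,h1)<4*min(w1,h1): continue
            W=np.array([plane(c,p,.122)[:2] for p in pts],np.float32)
            vx,vy,_,_=cv2.fitLine(W,cv2.DIST_HUBER,0,.01,.01).ravel()
            out.append((W.mean(0).round(3),round(float(np.degrees(np.arctan2(vy,vx)))%180,1)))
    return out
E
python3 - <<'E'
from h import *
for f in ("scene0","scene3"):
    for th in (58,64,70): print(f,th,barangles(cv2.imread(f"pics/{f}.png"),cam("scene"),th))
print(barangles(cv2.imread("pics/side3.png"),cam("side"),45,(180,60,470,440)),barangles(cv2.imread("pics/side0.png"),cam("side"),45,(180,60,470,440)))
E
```

```text
scene0 58 [(array([0.537, 0.093], dtype=float32), 84.9), (array([ 0.584, -0.125], dtype=float32), 8.4)]
scene0 64 [(array([0.549, 0.26 ], dtype=float32), 83.7), (array([0.537, 0.091], dtype=float32), 85.3), (array([ 0.576, -0.126], dtype=float32), 8.0)]
scene0 70 [(array([0.549, 0.26 ], dtype=float32), 84.0), (array([0.537, 0.09 ], dtype=float32), 84.6), (array([ 0.575, -0.126], dtype=float32), 8.2)]
scene3 58 []
scene3 64 [(array([0.549, 0.261], dtype=float32), 83.8), (array([0.537, 0.092], dtype=float32), 84.3), (array([ 0.526, -0.078], dtype=float32), 85.3)]
scene3 70 [(array([0.549, 0.261], dtype=float32), 84.1), (array([0.537, 0.091], dtype=float32), 85.3), (array([ 0.526, -0.079], dtype=float32), 85.5)]
[(array([ 0.524, -0.077], dtype=float32), 86.8), (array([0.546, 0.263], dtype=float32), 84.3)] [(array([ 0.576, -0.122], dtype=float32), 10.8), (array([0.535, 0.093], dtype=float32), 86.0), (array([0.546, 0.262], dtype=float32), 84.5)]
```

The bare lever reads 85.5–86.8° and the plugged (shut) one about 85–86°, so bare is shut at its stop. Now I'll open the cup valve.

```bash
python3 - <<'E'
from h import *
d=np.radians(84)
print(move_l(hp(1,d,.128),v=.15,rot=rot(d,1),stop_force=12))
close_gripper(6)
s=read_state(); print(s['t'],s['position'],s['contact_force'],s['width'])
if arc(1,84,4,stop=25) is None:
    arc(1,4,-9.5,step=1.5,v=.03,stop=12)
s=read_state(); print(s['width'],s['t'],s['contact_force'])
E
```

```text
False
15.75 [0.54934684 0.28181069 0.12800352] [-0.54354191  0.19257091  0.31493179] 0.12505853483288673
76.0 False [0.56   0.2798 0.128 ] [ 0.6 -0.1 -0.1] 16.05
68.0 False [0.5697 0.2766 0.128 ] [ 0.8 -0.4  0.3] 16.35
60.0 False [0.579  0.2721 0.128 ] [ 0.3 -0.7  1. ] 16.65
52.0 False [0.5876 0.2663 0.128 ] [ 0.4 -0.6 -0.4] 16.95
44.0 False [0.5954 0.2593 0.128 ] [-0.9 -0.2  0. ] 17.25
36.0 False [0.6021 0.2512 0.128 ] [-0.1 -1.8  0.2] 17.55
28.0 False [0.6076 0.2424 0.128 ] [ 0.  -1.5 -0.2] 17.85
20.0 False [0.6118 0.2328 0.128 ] [-0.6 -1.9  0.4] 18.15
12.0 False [0.6147 0.2227 0.1279] [-0.6 -1.6  0.7] 18.45
4.0 False [0.6161 0.2123 0.128 ] [-1.8 -2.4  0.2] 18.75
2.5 False [0.6162 0.211  0.1279] [-2.4 -0.3 -0.3] 19.0
1.0 False [0.6163 0.2088 0.1279] [-2.9  0.6  0.3] 19.25
-0.5 False [0.6163 0.2066 0.1279] [-3.7  1.5  0.1] 19.5
-2.0 False [0.6163 0.2045 0.1279] [-3.1  1.5  0.8] 19.75
-3.5 False [0.6162 0.2025 0.1279] [-3.5  0.4  0.9] 20.0
-5.0 False [0.6161 0.202  0.1279] [-3.2  4.   0.4] 20.25
-6.5 False [0.6159 0.2019 0.1279] [-4.4  8.7  0. ] 20.5
-8.0 False [0.6157 0.2012 0.1279] [-3.9 13.4 -2.1] 20.75
-9.5 False [0.6152 0.1994 0.1279] [-4.3 13.  -1.4] 21.0
0.2127825848752264 21.0 [-4.25676155 13.00508623 -1.38251044]
```

```bash
python3 - <<'E'
from h import *
p=np.radians(-3.8)
move_l(hp(1,p,.128),v=.05,rot=rot(p,1))
s=read_state(); print(s['width'],s['contact_force'])
open_gripper()
move_l(hp(1,p,.26),v=.2)
cv2.imwrite("pics/wrist4.png",snapshot("wrist")[:,:,::-1])
q=np.array(read_state()['qpos']); q[0]+=.75; q[1]-=.35
move_j(list(q))
print(read_state()['t'],read_state()['position'])
for n in ("scene","side"): cv2.imwrite(f"pics/{n}4.png",snapshot(n)[:,:,::-1])
for th in (64,70): print(th,barangles(cv2.imread("pics/scene4.png"),cam("scene"),th))
print(barangles(cv2.imread("pics/side4.png"),cam("side"),45,(180,60,470,440)))
E
```

```text
0.13346763280894305 [-3.82653302  2.16741217  0.43436478]
25.225 [0.27381506 0.49812385 0.47218452]
64 [(array([0.597, 0.201], dtype=float32), 175.4), (array([0.537, 0.092], dtype=float32), 85.6), (array([ 0.526, -0.08 ], dtype=float32), 85.4)]
70 [(array([0.537, 0.091], dtype=float32), 85.4), (array([ 0.528, -0.085], dtype=float32), 86.9)]
[(array([0.535, 0.092], dtype=float32), 86.3), (array([0.596, 0.204], dtype=float32), 177.2)]
```

View pics/scene4.png

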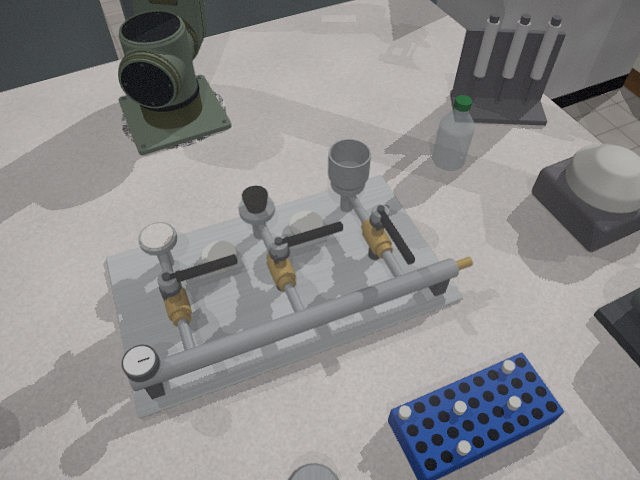

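View pics/side4.png

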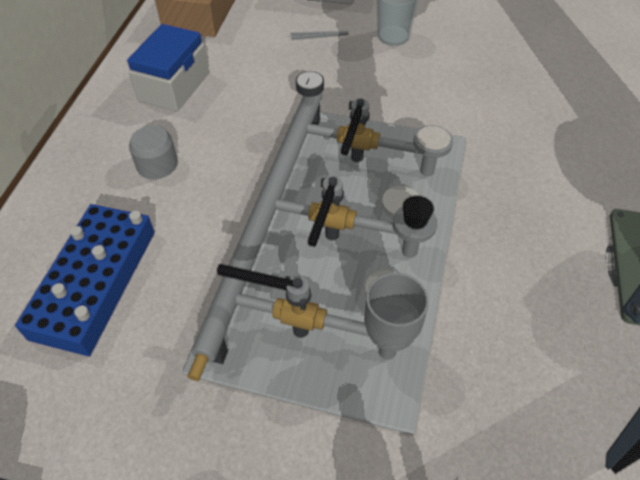

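View pics/wrist4.png

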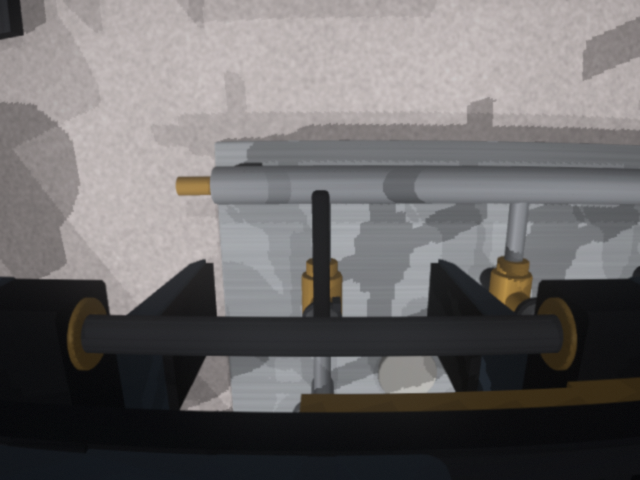

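The cup lever lies over its pipe in the wrist view at x=321 and reads -2.8 to -4.6° against an expected -3.4°. The bare and plugged levers are still square across. Handing in.

```bash
python3 - <<'E'
from station import *
print(job_done()); print(read_state()['t'])
E
```

```text
the job is handed in; nothing more can be done
None
the job is handed in; nothing more can be done
```

I shut the bare station's valve first, then opened the steel-cup station's valve. The stopper station's valve was not touched. The job was handed in at about 25 s of the 58 s allowed, with the arm clear of the manifold.

| Station | Last measured angle | Expected | Stop |
|---|---|---|---|
| Bare (shut) | 85.4–86.9° | 86.6° | reached at about 87°, reaction about 12 N |
| Cup (open) | -4.6 to -2.8° | -3.4° | reached at about -4°, reaction about 13 N |
| Stopper (left shut) | 85.4–86.3° | 86.6° | same as at the start, within measurement spread |

- **Accuracy:** the scene and side views differ by 1–2°, which is the noise of this measurement. The expected angles come from my own estimate of the manifold's orientation.
- **Missed detection:** the final side-view measurement did not pick up the bare lever. Its final angle comes from the scene view alone, though the side picture also shows it square across.
- **Overtravel at the stops:** I drove each lever slightly past contact, so the light grip gave a little. The force-stop threshold never triggered; I ended the moves at a set angle, backed off and released.

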